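# Secure the solvent bottle and take off its safety cap

## Task

First swing the steel turnbutton on the wooden stand round until its bar lies squarely across the foot plate of the squat solvent bottle, so the bottle is locked in. Then press the bottle's safety cap down and, keeping it pressed, twist it about a quarter turn anticlockwise (seen from above) to free it, and lift it off. Finish while still gripping the cap, upright and still, a few centimetres clear straight above the bottle, with the bottle seated, the turnbutton still across, and everything else on the bench left where it was.

Things in the scene. Friction and masses are not known exactly. Their poses are not given: they have to be found in the camera images.
- stand: Fixed wooden slab, 130 x 210 x 20 mm, with a square pocket 10 mm deep for the bottle's foot plate. Origin: on the table surface straight below the pocket's middle (the bottle's axis). z up; +y runs along the slab's long side from the bottle to the turnbutton, whose pivot is at x 0, y 95 mm. Its yaw varies by 0.6 rad either way.
- turnbutton (a joint): Steel turnbutton on the stand: angle in rad about its vertical pivot, growing anticlockwise seen from above. 0: bar along the stand's -x; 1.57: bar points at the bottle's axis, squarely across the edge of the foot plate (secured); stops at 1.66. Starts at 0.1 to 0.5. Constant friction 0.06 N m; stays where it is left.
- turn_wing (a point): Centre of the turnbutton's upright wing, on the pivot axis, 63.5 mm above the table. Wing 34 mm long, 9 thick, 28 high (49.5 to 77.5 mm above the table), on a 12 mm stem over a flat bar 16 mm wide, 5 thick (from 22.5 mm above the table) reaching 60 mm from the pivot. Turns with the turnbutton: x along wing and bar, towards the bar's long end; y across the wing.
- bottle: Squat grey plastic bottle, body 60 mm wide, in a square steel foot plate 84 x 84 x 10 mm; loose in the stand's pocket with about 1.5 mm play a side, 0.3 to 0.6 kg. Origin: centre of the plate's underside, 10 mm above the table. z up. Shoulder at z 50 mm.
- bottle_mouth (a point): Top of the bottle's neck, on its axis, 84 mm above the table. A spring disc stands out of it by 10 mm, or 11 mm with the cap off. Its spring pushes the cap up with 3 N, rising to 8 N when the cap is fully pressed. Two lugs inside the cap are caught in notches under the neck's rim until the cap is pressed and turned.
- cap_center (a point): Centre of the round white ribbed safety cap, 41 mm wide, 41.5 high, 40 g; while locked 87.5 mm above the table. z up, x along the bottle's x while locked. Only when pressed at least 4 mm (rim meets shoulder at 6.5 mm) does it turn, anticlockwise from above; it lifts off when turned 1.15 to 2.0 rad from locked (aim for 1.45). Grip across any diameter.
- pliers: Steel pliers with black grips, 140 mm long, lying beside the stand; bystander. Origin: near the pivot, on the table.
- spare_bottle: Slim bottle with a plain cap, 48 mm wide, 100 mm high, standing on the table beside the stand; bystander, not the one to open. Origin: centre of its underside.
- spool: Steel wire spool standing on its flange, 48 mm wide, 36 mm high; bystander beside the stand. Origin: centre of its underside.

How it is judged:
By the outcome, as a careful person would: the job done as asked, in the order asked, and still so for the second after the job is handed in, while the arm keeps its last pose, push and grip.
It also fails if it takes over 48 s, if anything falls off the work surface, if the arm or the gripper's body presses on something with over 40 N, if the wrist force passes 120 N, or if a joint passes its speed limit or range.

## Robot

A 6-joint arm with a two-finger parallel gripper is mounted at the origin on the work surface. World frame = base frame: x ahead of the robot, y to its left, z up, the work surface at z = 0. Lengths are in m, angles in rad, forces in N, time in s.
With the tool pointing down it reaches from about 0.425 to 0.95 m from the base axis. Payload 3.5 kg.
Tool frame: the origin (TCP) lies midway between the tips of the shut fingers; the grasp point (between the pads) lies 19 mm behind it; z points along the fingers, y is the line along which they close (so a half turn about z gives the same grasp; the last joint's range is limited). The gripper opens to 85 mm and grips with 20 to 120 N. Pads are 22 mm wide; open, the fingers measure 114 mm over their backs; the gripper's body (76 mm by 85 mm) begins 54 mm behind the grasp point. The pads swing forward as they close: fully open they stand 13 mm farther back than shut.
Start: joints at [-1.414, 0.286, 1.577, -0, 1.279, -0.15], TCP at [0.204, -0.643, 0.231] pointing down, gripper open.
Joint ranges: [-2.77, 2.77], [-0.9, 2.22], [0.21, 2.48], [-1.53, 4.67], [0.24, 2.81], [-2.84, 2.84]. Speed limits (rad/s): [2.79, 2.79, 3.14, 3.14, 3.14, 3.14].

## Interface

Orientations are given as a unit quaternion [x, y, z, w].
In Python, from cell import arm, read_camera, hand_in gives the robot as it stands.
- The arm moves only by the tool servo_tool, never from a script. Its argument "steps" is a list of rows, each a list of 6 numbers: the shift along the tool's x, y, z in cm, then the turn, a rotation vector about the tool's x, y, z in units of 6 degrees (1.0 is 6 degrees). In form: [[tx, ty, tz, wx, wy, wz], ...]. A call has 1 to 8 rows; each row shifts and turns the commanded pose from where the row before left it, along the tool's axes as they then stand; what a row does not reach is not made up. A row lasts 1/12 s, in which the tool goes at most 41.7 mm and 7.16 degrees, less where a joint would pass 70% of its speed; a pose out of reach is approached as far as the arm can. A call is refused whole if a number of a shift passes 4.17 or a number of a turn 1, either way. A call with a gripper value outside its range is refused whole. "hand" is the gripper's target within -1 to 1 (fully open at 1, half-way at 0, shut at -1), set as the call begins (left out, the last holds). The fingers move at their own pace and stop on an object; "newtons" is the grip in N (left out, the last holds). Time passes only in rows, so rows that do not move let the fingers close. It gives the time, the measured TCP pose, the force, the opening and the grip force at its end, in the units of the state.
- arm.state(): the state, without advancing time (a new reading comes with each control period).
- read_camera(name): name is "side" or "top"; returns a dict with "color" (400x640x3 uint8, red, green, blue), "range_z" (400x640 float32, m along the optical axis (not along the pixel's ray), 0 where there is no reading), "fov_y" (degrees; the focal length in pixels is half the picture's height over the tangent of half this angle, whatever the lens; pixels are square), "cx", "cy" (the principal point, pixels), "origin" and "rotation" of the camera in the world. Camera axes: x right, y up, looking along -z (the intrinsics and any distortion apply to the point x, -y, -z); pixel columns grow to the right and rows downward; lengths in m; the calibration is good to about 2 mm. A picture is of the moment at which its call begins.
- hand_in(): hands the job in; it is judged then, once.
The state is a dict: "time": time; "joint_pos": joint angles; "joint_vel": joint speeds; "tau": joint torques, N m; "ee_pos": TCP position; "eef_rot": TCP orientation; "force": force on the tool from outside, world axes, zero at the start; "ft_torque": the same for the moment, N m; "width": opening from 0.0 (shut) to 1.0 (fully open); "finger_force": force on a finger pad.
Only numpy, scipy, OpenCV 4.12 (cv2) and the standard library are available. Lean on these libraries where they do the work, as an engineer would, in place of code of your own. Each camera call takes 0.05 s, during which the arm holds its last target. There are 200 camera calls.

## Working session

There is one attempt and no reset: what is moved stays moved. The work goes in short steps, Python scripts to look and compute and a tool call to move; the robot and the scene stay as the last step left them, time stands still between calls to the robot, and variables do not carry over. Pictures are saved under pics/ and viewed, at most 10 in all, crops included, and the job is handed in when it is done.

Besides the shell and the picture viewer there is one more tool, called after "Emit:" by a JSON object that holds its "api" and its "payload", one argument or row to a line. servo_tool: Moves the arm, as the interface text tells. Its arguments: {"type":"object","properties":{"steps":{"type":"array","items":{"type":"array","items":{"type":"number"}}},"hand":{"type":"number"},"newtons":{"type":"number"}},"required":["steps"]}

```bash
mkdir -p pics; ls; python3 - <<'E'
from cell import arm, read_camera
import cv2,numpy as np
for n in("top","side"):
    c=read_camera(n); cv2.imwrite(f"pics/{n}0.png",c["color"][...,::-1]); np.savez(f"{n}0.npz",**c)
    print(n,c["fov_y"],c["cx"],c["cy"],c["origin"],c["rotation"],[k for k in c], (c["range_z"]>0).mean())
print(arm.state())
E
```

```text
pics
top 49.004927406625335 322.4148274906623 196.58712917583662 [0.45582465 0.07510897 0.97879163] [-0.0454458   0.05072716  0.70828177 -0.70263672] ['color', 'range_z', 'fov_y', 'cx', 'cy', 'origin', 'rotation'] 0.99607421875
side 44.467176388380864 321.18956235326357 197.5879403026391 [0.37469252 0.77302299 0.68474928] [-0.05705541  0.42405811  0.89216472 -0.14478093] ['color', 'range_z', 'fov_y', 'cx', 'cy', 'origin', 'rotation'] 0.99606640625
{'time': 0.1, 'joint_pos': array([-1.41399090e+00,  2.87113196e-01,  1.57802367e+00, -1.68021400e-05,
        1.27861443e+00, -1.50013572e-01]), 'joint_vel': array([ 0.00302241,  0.00060945, -0.00336291, -0.00062584, -0.00181417,
       -0.00078156]), 'tau': array([ 7.54493958e-04, -4.07296228e+01, -2.93699867e+01, -1.25433612e-04,
        3.42006773e-03, -5.09645020e-06]), 'ee_pos': array([ 0.20379042, -0.64287803,  0.23006517]), 'eef_rot': array([ 9.88254876e-01,  1.52810785e-01, -1.17076372e-05, -1.07928646e-03]), 'force': array([ 0.18290041, -0.68639203, -0.26791672]), 'ft_torque': array([ 0.00066998, -0.00990232,  0.01741472]), 'finger_force': 0.0, 'width': 0.995856895009791}
```

View pics/top0.png

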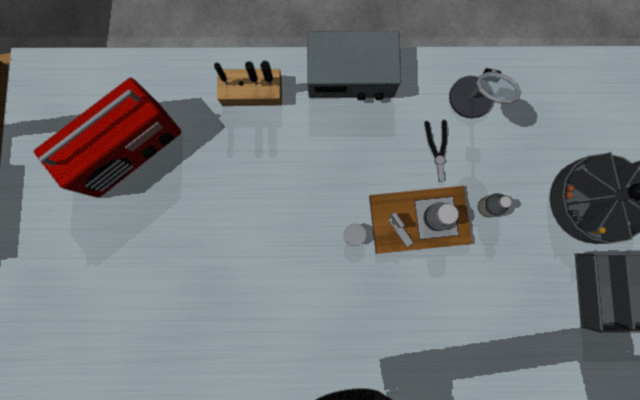

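View pics/side0.png

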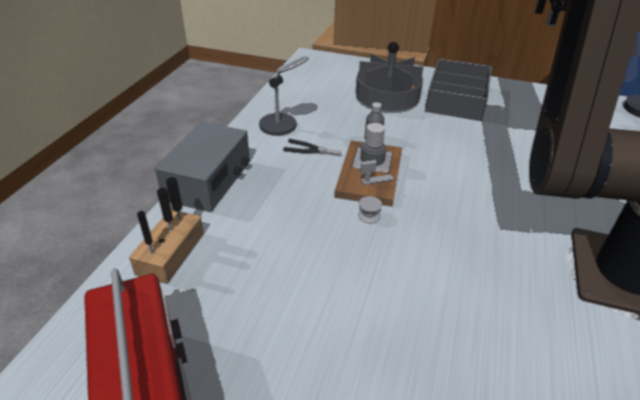

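The top view shows the stand at about (422,219), the bottle cap at (447,215), the wing near (397,220) and the bar running to (407,240). The spool is at (356,234), the spare bottle at (495,205) and the pliers at (438,150). The side view agrees, with the stand at (370,172). Next I measure.

```bash
cat > h.py <<'E'
import numpy as np,cv2
from scipy.spatial.transform import Rotation as R
def load(f): return dict(np.load(f))
def rot(c):
    r=c["rotation"]; return R.from_quat(r).as_matrix() if r.size==4 else r
def foc(c): return 200/np.tan(np.radians(float(c["fov_y"]))/2)
def cloud(c):
    v,u=np.mgrid[0:400,0:640]; z=c["range_z"]; f=foc(c)
    p=np.stack([(u-c["cx"])/f*z,-(v-c["cy"])/f*z,-z],-1)
    return p@rot(c).T+c["origin"]
def cast(c,uv,h):
    uv=np.atleast_2d(uv).astype(float); f=foc(c)
    d=np.stack([(uv[:,0]-c["cx"])/f,-(uv[:,1]-c["cy"])/f,-np.ones(len(uv))],-1)@rot(c).T
    return c["origin"]+d*((h-c["origin"][2])/d[:,2])[:,None]
E
python3 - <<'E'
from h import *
for n,(x0,x1,y0,y1) in dict(top=(340,520,170,260),side=(320,420,95,230)).items():
    c=load(n+"0.npz"); P=cloud(c); im=c["color"]; hsv=cv2.cvtColor(im,cv2.COLOR_RGB2HSV)
    sub=np.zeros((400,640),bool); sub[y0:y1,x0:x1]=1
    wood=sub&(hsv[...,0]<20)&(hsv[...,1]>100)
    m=cv2.morphologyEx(wood.astype(np.uint8),cv2.MORPH_OPEN,np.ones((3,3)))
    v,u=np.nonzero(m); q=cast(c,np.c_[u,v],.02)
    print(n,"wood z",np.median(P[m>0][:,2]),"rect",cv2.minAreaRect((q[:,:2]*1000).astype(np.float32)))
    Z=P[...,2]
    for nm,lo,hi in(("cap",.095,.12),("wing",.055,.085)):
        k=sub&(Z>lo)&(Z<hi)
        nl,lab,st,ce=cv2.connectedComponentsWithStats(k.astype(np.uint8))
        for i in range(1,nl):
            if st[i,4]>6:
                w=P[lab==i]; print(nm,st[i],w.mean(0).round(4),"minmax",w.min(0).round(3),w.max(0).round(3), im[lab==i].mean(0).round())
    s=5 if n=="top" else 4
    cv2.imwrite(f"pics/{n}crop.png",cv2.resize(im[y0:y1,x0:x1,::-1],None,fx=4,fy=4,interpolation=cv2.INTER_CUBIC))
E
```

```text
top wood z 0.019805348396968903 rect ((535.9791259765625, -146.2444305419922), (127.22074127197266, 211.01693725585938), 5.519211769104004)
cap [499 196  12  12 105] [ 0.5636 -0.3013  0.0996] minmax [ 0.552 -0.313  0.095] [ 0.575 -0.29   0.103] [140. 141. 143.]
cap [436 204  22  21 361] [ 0.5388 -0.1801  0.1071] minmax [ 0.519 -0.201  0.095] [ 0.559 -0.161  0.113] [144. 144. 146.]
wing [486 193  23  22 303] [ 0.5613 -0.2935  0.0689] minmax [ 0.541 -0.324  0.055] [ 0.587 -0.278  0.085] [58. 60. 63.]
wing [427 203  26  27 237] [ 0.5351 -0.1701  0.062 ] minmax [ 0.511 -0.205  0.055] [ 0.567 -0.153  0.085] [72. 74. 78.]
wing [391 212  13  16 100] [ 0.5303 -0.086   0.0735] minmax [ 0.515 -0.098  0.056] [ 0.546 -0.075  0.082] [105. 106. 108.]
side wood z 0.0199589342523393 rect ((536.1896362304688, -138.41244506835938), (123.00843811035156, 214.15884399414062), 5.591249942779541)
cap [372 102  10   7  49] [ 0.5636 -0.2995  0.0988] minmax [ 0.553 -0.314  0.095] [ 0.575 -0.288  0.102] [145. 144. 149.]
cap [367 123  18  15 223] [ 0.5386 -0.1751  0.1052] minmax [ 0.519 -0.201  0.095] [ 0.559 -0.158  0.111] [149. 148. 153.]
wing [382  95  27   2  38] [ 0.5423 -0.4454  0.0577] minmax [ 0.508 -0.461  0.055] [ 0.576 -0.435  0.061] [63. 65. 69.]
wing [366 110  19  14 195] [ 0.5624 -0.2907  0.0693] minmax [ 0.54  -0.309  0.056] [ 0.586 -0.274  0.084] [ 93.  95. 101.]
wing [361 137  26  18 282] [ 0.5373 -0.1677  0.0661] minmax [ 0.511 -0.197  0.055] [ 0.567 -0.152  0.085] [ 96.  97. 101.]
wing [361 160  16  13 162] [ 0.53   -0.0844  0.0682] minmax [ 0.515 -0.1    0.055] [ 0.546 -0.072  0.079] [108. 109. 114.]
```

View pics/topcrop.png

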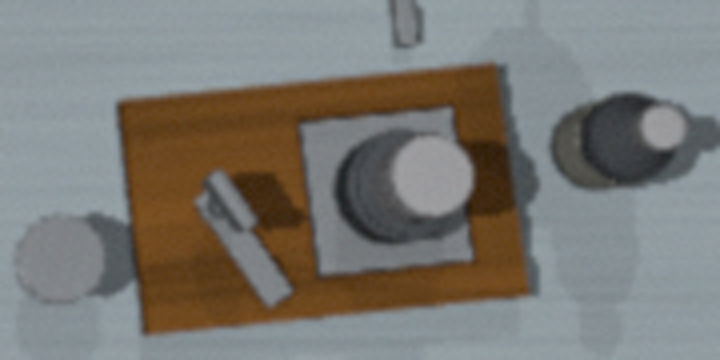

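View pics/sidecrop.png

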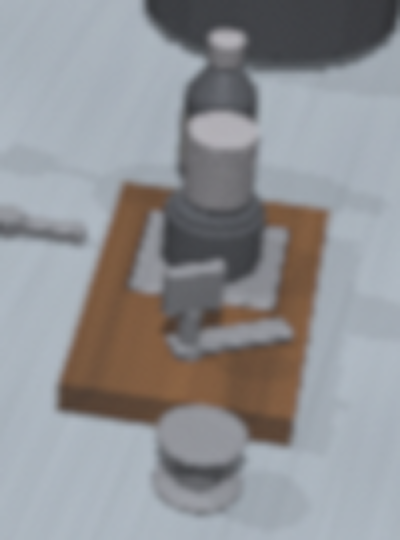

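The crops show the wing from (213,178) to (250,226), the bar tip at about (280,300), the cap top at (433,175), and the foot plate seated. Yaw is about +5.5°. Now the refined geometry and the path clearance.

```bash
python3 - <<'E'
from h import *
c=load("top0.npz"); P=cloud(c); im=c["color"]; Z=P[...,2]; hsv=cv2.cvtColor(im,cv2.COLOR_RGB2HSV)
yaw=np.radians(5.53); ex=np.array([np.cos(yaw),np.sin(yaw)]); ey=np.array([-ex[1],ex[0]])
def box(x0,x1,y0,y1):
    m=np.zeros((400,640),bool); m[y0:y1,x0:x1]=1; return m
# cap top, bright + high
for n,b in(("top",box(430,465,195,235)),("side",box(355,395,115,150))):
    cc=load(n+"0.npz"); q=cloud(cc); k=b&(q[...,2]>.103)
    v,u=np.nonzero(k); w=cast(cc,np.c_[u,v],.1083)
    print(n,"cap circle",cv2.minEnclosingCircle((w[:,:2]*1000).astype(np.float32)),"mean",w.mean(0).round(4))
# plate (grey, z~.02)
k=box(412,462,190,245)&(Z>.012)&(Z<.027)&(hsv[...,1]<80); v,u=np.nonzero(k)
print("plate",cv2.minAreaRect((cast(c,np.c_[u,v],.02)[:,:2]*1000).astype(np.float32)))
def rep(k,h,nm):
    v,u=np.nonzero(k); w=cast(c,np.c_[u,v],h)[:,:2]; m=w.mean(0); d=np.linalg.svd(w-m)[2][0]
    if d[0]>0:d=-d
    a=np.arctan2(d[1],d[0]); print(nm,m.round(4),len(w),"turnbutton",(a-np.pi-yaw)%(np.pi),"rect",cv2.minAreaRect((w*1000).astype(np.float32)))
rep(box(388,410,208,232)&(Z>.068)&(Z<.085),.0775,"wingtop")
grey=box(385,416,205,250)&(hsv[...,1]<80)&(Z>.02)&(Z<.04); rep(grey,.0275,"bar")
pv=P[box(388,410,208,232)&(Z>.06)]
for n,b in(("right",box(480,640,0,400)),):
    w=P[b&(Z>.12)]; print("tall right",w.min(0),w.max(0)); 
w=P[(Z>.1)&(P[...,1]<-.1)&(P[...,0]<.5)]; print(len(w), w.min(0) if len(w) else 0,w.max(0) if len(w) else 0)
E
```

```text
top cap circle ((535.988525390625, -184.43487548828125), 32.22066879272461) mean [ 0.5391 -0.1813  0.1083]
side cap circle ((534.5397338867188, -150.0072021484375), 50.999595642089844) mean [ 0.5388 -0.1763  0.1083]
plate ((538.5997924804688, -180.82522583007812), (99.80952453613281, 117.71302032470703), 85.67030334472656)
wingtop [ 0.5304 -0.0864] 81 turnbutton 0.4624572494608774 rect ((530.2959594726562, -86.24044036865234), (33.4771614074707, 10.413394927978516), 32.22195816040039)
bar [ 0.505  -0.1031] 205 turnbutton 0.5536238227566859 rect ((511.42340087890625, -103.8122787475586), (71.35847473144531, 24.355661392211914), 33.40071105957031)
tall right [ 0.45582465 -0.53360371  0.12029559] [0.83433847 0.07510897 0.97879163]
31 [ 0.48564104 -0.54670111  0.10213214] [ 0.49960121 -0.54012784  0.10954728]
```

Emit:
{"api": "servo_tool", "payload": {
  "steps": [
    [2.4,-2.16,0,0,0,0],
    [2.4,-2.16,0,0,0,0],
    [2.4,-2.16,0,0,0,0],
    [2.4,-2.16,0,0,0,0],
    [2.4,-2.16,0,0,0,0],
    [2.4,-2.16,0,0,0,0],
    [2.4,-2.16,0,0,0,0],
    [2.4,-2.16,0,0,0,0]
  ],
  "hand": 1,
  "newtons": 60
}}

```text
time: 0.77
ee_pos: [0.3351, -0.419, 0.2307]
eef_rot: [0.988, 0.153, -0.0, -0.0]
force: [1.9, -0.1, 0.7]
width: 0.999
finger_force: 0.0
```

Emit:
{"api": "servo_tool", "payload": {
  "steps": [
    [2.4,-2.16,0,0,0,0],
    [2.4,-2.16,0,0,0,0],
    [2.4,-2.16,0,0,0,0],
    [2.4,-2.16,0,0,0,0],
    [2.4,-2.16,0,0,0,0],
    [2.4,-2.16,0,0,0,0],
    [2.4,-2.16,0,0,0,0],
    [2.4,-2.16,0,0,0,0]
  ]
}}

```text
time: 1.43
ee_pos: [0.4658, -0.1963, 0.2309]
eef_rot: [0.988, 0.153, -0.0, -0.0]
force: [1.3, 0.3, 0.4]
width: 1.0
finger_force: 0.0
```

Emit:
{"api": "servo_tool", "payload": {
  "steps": [
    [2.4,-2.16,0,0,0,0],
    [2.4,-2.16,0,0,0,0],
    [2.4,-2.16,0,0,0,0],
    [2.4,-2.16,0,0,0,0],
    [0,0,0,0,0,-0.8],
    [0,0,0,0,0,-0.8],
    [0,0,0,0,0,-0.8],
    [0,0,0,0,0,0]
  ]
}}

```text
time: 2.1
ee_pos: [0.5307, -0.0861, 0.2307]
eef_rot: [0.961, 0.277, -0.001, -0.0]
force: [0.4, -0.0, -0.5]
width: 1.002
finger_force: 0.0
```

```bash
cat >> h.py <<'E'
def plan(x,y,z,deg):
    from cell import arm
    s=arm.state(); r=R.from_quat(s["eef_rot"]); d=np.array([x,y,z])-s["ee_pos"]
    M=r.as_matrix(); t=np.radians(deg)
    T=np.array([[np.cos(t),np.sin(t),0],[np.sin(t),-np.cos(t),0],[0,0,-1]])
    print("t",s["time"],"pos",s["ee_pos"].round(4),"xang",np.degrees(np.arctan2(M[1,0],M[0,0])).round(2),"zax",M[:,2].round(4))
    print("shift cm",(M.T@d*100).round(2),"turn",(R.from_matrix(M.T@T).as_rotvec()/np.radians(6)).round(2))
    print("F",s["force"].round(2),"tq",s["ft_torque"].round(3),"w",s["width"],"ff",s["finger_force"],"q",s["joint_pos"].round(3))
E
python3 -c "from h import *;plan(.530,-.0863,.120,32.2)"
```

```text
t 2.1 pos [ 0.5307 -0.0861  0.2307] xang 32.1 zax [-1.2e-03  4.0e-04 -1.0e+00]
shift cm [-0.06 -0.02 11.07] turn [-0.01  0.01 -0.02]
F [ 0.42 -0.05 -0.46] tq [0.016 0.039 0.017] w 1.0021834215692664 ff 0.0 q [-0.35  -0.016  1.914 -0.     1.245  0.661]
```

Emit:
{"api": "servo_tool", "payload": {
  "steps": [
    [-0.06,0,2.5,0,0,0],
    [0,0,2.5,0,0,0],
    [0,0,2.5,0,0,0],
    [0,0,2.5,0,0,0],
    [0,0,2.5,0,0,0],
    [0,0,2.5,0,0,0],
    [0,0,2,0,0,0],
    [0,0,1.5,0,0,0]
  ]
}}

```text
time: 2.77
ee_pos: [0.5289, -0.0867, 0.0438]
eef_rot: [0.962, 0.274, -0.001, -0.001]
force: [0.3, -0.2, 0.5]
width: 0.999
finger_force: 0.0
```

Emit:
{"api": "servo_tool", "payload": {
  "steps": [
    [0,0,0,0,0,0],
    [0,0,0,0,0,0],
    [0,0,0,0,0,0],
    [0,0,0,0,0,0],
    [0,0,0,0,0,0],
    [0,0,0,0,0,0],
    [0,0,0,0,0,0],
    [0,0,0,0,0,0]
  ],
  "hand": -1,
  "newtons": 50
}}

```text
time: 3.43
ee_pos: [0.5309, -0.0867, 0.0474]
eef_rot: [0.961, 0.275, 0.0, -0.0]
force: [-0.9, 2.6, 5.0]
width: 0.093
finger_force: 51.6
```

Emit:
{"api": "servo_tool", "payload": {
  "steps": [
    [0,0,0,0,0,0],
    [0,0,0,0,0,0],
    [0,0,0,0,0,0],
    [0,0,0,0,0,0]
  ]
}}

```text
time: 3.77
ee_pos: [0.5309, -0.0868, 0.0475]
eef_rot: [0.961, 0.275, 0.0, -0.0]
force: [-2.3, 3.3, 5.6]
width: 0.094
finger_force: 51.6
```

```bash
python3 -c "from h import *;plan(.530,-.0863,.046,95.5)"
```

```text
t 3.7667 pos [ 0.5309 -0.0868  0.0475] xang 31.98 zax [ 6.e-04  3.e-04 -1.e+00]
shift cm [-0.05 -0.09  0.15] turn [ 0.000e+00 -1.000e-02 -1.059e+01]
F [-2.26  3.3   5.61] tq [0.391 0.306 0.027] w 0.09422092200975439 ff 51.55140548944473 q [-3.510e-01  2.190e-01  2.032e+00  1.000e-03  8.900e-01  6.610e-01]
```

Emit:
{"api": "servo_tool", "payload": {
  "steps": [
    [0,0,0,0,0,-0.66],
    [0,0,0,0,0,-0.66],
    [0,0,0,0,0,-0.66],
    [0,0,0,0,0,-0.66],
    [0,0,0,0,0,-0.66],
    [0,0,0,0,0,-0.66],
    [0,0,0,0,0,-0.66],
    [0,0,0,0,0,-0.66]
  ]
}}

```text
time: 4.43
ee_pos: [0.5308, -0.0867, 0.0475]
eef_rot: [0.849, 0.529, 0.0, -0.0]
force: [-1.8, 2.4, 5.3]
width: 0.098
finger_force: 51.1
```

Emit:
{"api": "servo_tool", "payload": {
  "steps": [
    [0,0,0,0,0,-0.66],
    [0,0,0,0,0,-0.66],
    [0,0,0,0,0,-0.66],
    [0,0,0,0,0,-0.66],
    [0,0,0,0,0,-0.66],
    [0,0,0,0,0,-0.66],
    [0,0,0,0,0,-0.66],
    [0,0,0,0,0,-0.66]
  ]
}}

```text
time: 5.1
ee_pos: [0.5307, -0.0866, 0.0475]
eef_rot: [0.672, 0.74, 0.0, -0.0]
force: [-2.4, 2.6, 6.4]
width: 0.092
finger_force: 51.2
```

Emit:
{"api": "servo_tool", "payload": {
  "steps": [
    [0,0,0,0,0,0],
    [0,0,0,0,0,0],
    [0,0,0,0,0,0]
  ]
}}

```text
time: 5.35
ee_pos: [0.5307, -0.0867, 0.0475]
eef_rot: [0.673, 0.739, 0.0, -0.0]
force: [-2.2, 2.0, 6.4]
width: 0.096
finger_force: 51.6
```

```bash
python3 -c "from h import *;plan(.530,-.0863,.046,95.5)"
```

```text
t 5.35 pos [ 0.5307 -0.0867  0.0475] xang 95.35 zax [-0.e+00  5.e-04 -1.e+00]
shift cm [ 0.04 -0.07  0.15] turn [ 0.   -0.01 -0.02]
F [-2.22  2.03  6.42] tq [0.47  0.36  0.097] w 0.09605557338141926 ff 51.649691462516785 q [-3.510e-01  2.190e-01  2.032e+00  1.000e-03  8.910e-01 -4.450e-01]
```

Emit:
{"api": "servo_tool", "payload": {
  "steps": [
    [0,0,0,0,0,0],
    [0,0,0,0,0,0],
    [0,0,0,0,0,0],
    [0,0,0,0,0,0],
    [0,0,0,0,0,0],
    [0,0,0,0,0,0]
  ],
  "hand": 1
}}

```text
time: 5.85
ee_pos: [0.5304, -0.087, 0.0462]
eef_rot: [0.673, 0.739, -0.0, -0.0]
force: [-0.9, 0.2, -0.0]
width: 0.929
finger_force: 0.0
```

Emit:
{"api": "servo_tool", "payload": {
  "steps": [
    [0,0,-1,0,0,0],
    [0,0,-2.5,0,0,0],
    [0,0,-2.5,0,0,0],
    [0,0,-2.5,0,0,0],
    [0,0,-2.5,0,0,0],
    [0,0,-1.5,0,0,0],
    [0,0,0,0,0,0],
    [0,0,0,0,0,0]
  ]
}}

```text
time: 6.52
ee_pos: [0.5311, -0.0872, 0.1727]
eef_rot: [0.673, 0.739, 0.001, 0.001]
force: [0.9, 0.5, -0.7]
width: 1.001
finger_force: 0.0
```

```bash
python3 - <<'E'
from h import *
from cell import read_camera
plan(.539,-.181,.165,95.5)
a=[]
for n,(x0,x1,y0,y1) in dict(top=(340,520,170,260),side=(320,440,95,230)).items():
    c=read_camera(n); np.savez(n+"1.npz",**c); a.append(cv2.resize(c["color"][y0:y1,x0:x1,::-1],(400,int(400*(y1-y0)/(x1-x0))),interpolation=cv2.INTER_CUBIC))
h=max(i.shape[0] for i in a); a=[cv2.copyMakeBorder(i,0,h-i.shape[0],0,0,cv2.BORDER_CONSTANT) for i in a]
cv2.imwrite("pics/b.png",np.hstack(a))
E
```

```text
t 6.5167 pos [ 0.5311 -0.0872  0.1727] xang 95.34 zax [ 0.0026 -0.001  -1.    ]
shift cm [-9.41 -0.08  0.78] turn [ 0.02  0.01 -0.03]
F [ 0.86  0.47 -0.68] tq [-0.041  0.03   0.007] w 1.0010891979404888 ff 0.0 q [-0.351  0.041  1.967 -0.     1.131 -0.445]
```

View pics/b.png

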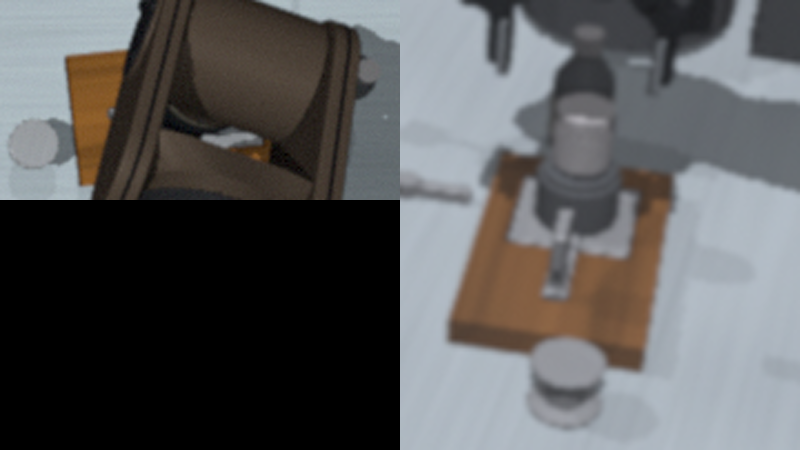

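In the side view the turnbutton now points at the bottle, with the bar lying over the plate edge at (562,220) in the montage. In the top view the arm hides it. I'll check its angle in the side depth image.

```bash
python3 - <<'E'
from h import *
c=load("side1.npz"); P=cloud(c); Z=P[...,2]
r=np.linalg.norm(P[...,:2]-[.53,-.0864],axis=-1)
yaw=np.radians(5.5)
for nm,k,h in(("wing",(r<.024)&(Z>.06)&(Z<.085),.0775),("bar",(r<.066)&(Z>.0245)&(Z<.032)&(np.abs(P[...,0]-.533)<.03),.0275)):
    w=P[k][:,:2]; m=w.mean(0); d=np.linalg.svd(w-m)[2][0]; print(nm,len(w),m.round(4),(np.arctan2(d[1],d[0])-yaw)%np.pi, w.min(0),w.max(0))
k=(Z>.104)&(Z<.115)&(np.linalg.norm(P[...,:2]-[.539,-.181],axis=-1)<.03)
print("cap",P[k].mean(0),P[k].min(0),P[k].max(0))
E
```

```text
wing 67 [ 0.5294 -0.0811] 1.5421051071658898 [ 0.5250245  -0.10411737] [ 0.5356504  -0.06756627]
bar 63 [ 0.53   -0.1049] 1.4817118465208774 [ 0.5220648  -0.15158431] [ 0.53949354 -0.07502407]
cap [ 0.53904604 -0.17903242  0.10781793] [ 0.52012148 -0.20061856  0.1040451 ] [ 0.56004273 -0.15990092  0.11114806]
```

Emit:
{"api": "servo_tool", "payload": {
  "steps": [
    [-1.8,0,0,0,0,0],
    [-1.9,0,0,0,0,0],
    [-1.9,0,0,0,0,0],
    [-1.9,0,0,0,0,0],
    [-1.85,-0.1,0,0,0,0],
    [0,0,0,0,0,0],
    [0,0,0,0,0,0]
  ]
}}

```text
time: 7.2
ee_pos: [0.5372, -0.1803, 0.1693]
eef_rot: [0.674, 0.739, -0.0, -0.002]
force: [-0.1, -0.4, 0.0]
width: 0.999
finger_force: 0.0
```

Emit:
{"api": "servo_tool", "payload": {
  "steps": [
    [0,0,2,0,0,0],
    [0,0,2,0,0,0],
    [0,0,2,0,0,0],
    [0,0,2,0,0,0],
    [0,0,1,0,0,0],
    [0,0,1,0,0,0],
    [0,0,0,0,0,0],
    [0,0,0,0,0,0]
  ]
}}

```text
time: 7.87
ee_pos: [0.5382, -0.1798, 0.0712]
eef_rot: [0.673, 0.739, -0.0, -0.0]
force: [-0.9, -0.1, 0.2]
width: 0.998
finger_force: 0.0
```

```bash
python3 -c "from h import *;plan(.539,-.1805,.071,95.5)"
```

```text
t 7.8667 pos [ 0.5382 -0.1798  0.0712] xang 95.36 zax [-6.e-04  4.e-04 -1.e+00]
shift cm [-0.08  0.08  0.02] turn [-0.01 -0.   -0.02]
F [-0.91 -0.05  0.16] tq [0.028 0.01  0.01 ] w 0.9981213105037334 ff 0.0 q [-0.501  0.24   1.953  0.     0.95  -0.595]
```

Close on the cap.

Emit:
{"api": "servo_tool", "payload": {
  "steps": [
    [-0.08,0.08,0,0,0,0],
    [0,0,0,0,0,0],
    [0,0,0,0,0,0],
    [0,0,0,0,0,0],
    [0,0,0,0,0,0],
    [0,0,0,0,0,0],
    [0,0,0,0,0,0],
    [0,0,0,0,0,0]
  ],
  "hand": -1,
  "newtons": 60
}}

```text
time: 8.53
ee_pos: [0.5397, -0.1812, 0.072]
eef_rot: [0.673, 0.739, 0.0, 0.001]
force: [0.7, -0.3, 3.2]
width: 0.464
finger_force: 59.9
```

```bash
python3 -c "from h import *;plan(.539,-.1805,.065,95.5)"
```

```text
t 8.5333 pos [ 0.5397 -0.1812  0.072 ] xang 95.34 zax [ 1.5e-03 -8.0e-04 -1.0e+00]
shift cm [ 0.08 -0.06  0.7 ] turn [ 0.01  0.01 -0.03]
F [ 0.74 -0.33  3.22] tq [-0.07  -0.115  0.006] w 0.46414729287251794 ff 59.896633189637214 q [-0.502  0.241  1.949  0.     0.949 -0.595]
```

Emit:
{"api": "servo_tool", "payload": {
  "steps": [
    [0,0,0.1,0,0,0],
    [0,0,0.1,0,0,0],
    [0,0,0.1,0,0,0],
    [0,0,0.1,0,0,0],
    [0,0,0,0,0,0],
    [0,0,0,0,0,0]
  ]
}}

```text
time: 9.03
ee_pos: [0.5397, -0.1812, 0.068]
eef_rot: [0.673, 0.739, 0.0, 0.001]
force: [0.1, -0.0, 5.7]
width: 0.466
finger_force: 60.0
```

Emit:
{"api": "servo_tool", "payload": {
  "steps": [
    [0,0,0.1,0,0,0],
    [0,0,0.1,0,0,0],
    [0,0,0,0,0,0],
    [0,0,0,0,0,0]
  ]
}}

```text
time: 9.37
ee_pos: [0.5396, -0.1812, 0.0663]
eef_rot: [0.673, 0.739, 0.0, 0.001]
force: [-0.1, -0.2, 6.7]
width: 0.466
finger_force: 60.1
```

Emit:
{"api": "servo_tool", "payload": {
  "steps": [
    [0,0,0.1,0,0,0],
    [0,0,0,0,0,0],
    [0,0,0,0,0,0]
  ]
}}

```text
time: 9.62
ee_pos: [0.5396, -0.1812, 0.0658]
eef_rot: [0.673, 0.739, 0.0, 0.0]
force: [-2.1, 0.6, 9.4]
width: 0.468
finger_force: 60.6
```

Emit:
{"api": "servo_tool", "payload": {
  "steps": [
    [0,0,0,0,0,-0.6],
    [0,0,0,0,0,-0.6],
    [0,0,0,0,0,-0.6],
    [0,0,0,0,0,-0.6],
    [0,0,0,0,0,-0.6],
    [0,0,0,0,0,-0.6],
    [0,0,0,0,0,-0.6],
    [0,0,0,0,0,-0.6]
  ]
}}

```text
time: 10.28
ee_pos: [0.5401, -0.1814, 0.0658]
eef_rot: [0.467, 0.884, 0.0, 0.001]
force: [-0.0, 1.0, 8.0]
width: 0.466
finger_force: 60.4
```

```bash
python3 -c "from h import *;plan(.5396,-.1812,.0658,178.4)"
```

```text
t 10.2833 pos [ 0.5401 -0.1814  0.0658] xang 124.3 zax [ 2.2e-03 -9.0e-04 -1.0e+00]
shift cm [ 0.04 -0.04  0.  ] turn [ 0.    0.02 -9.02]
F [-0.05  0.99  8.01] tq [ 0.059  0.114 -0.014] w 0.46590002452065077 ff 60.400704697240144 q [-0.502  0.251  1.951  0.     0.938 -1.101]
```

Emit:
{"api": "servo_tool", "payload": {
  "steps": [
    [0,0,0,0,0,-0.6],
    [0,0,0,0,0,-0.6],
    [0,0,0,0,0,-0.6],
    [0,0,0,0,0,-0.6],
    [0,0,0,0,0,-0.6],
    [0,0,0,0,0,-0.6],
    [0,0,0,0,0,-0.6],
    [0,0,0,0,0,-0.6]
  ]
}}

```text
time: 10.95
ee_pos: [0.5402, -0.1813, 0.0658]
eef_rot: [0.233, 0.973, -0.0, 0.001]
force: [0.1, -0.2, 8.2]
width: 0.465
finger_force: 60.4
```

Emit:
{"api": "servo_tool", "payload": {
  "steps": [
    [0,0,0,0,0,-0.6],
    [0,0,0,0,0,-0.6],
    [0,0,0,0,0,-0.6],
    [0,0,0,0,0,-0.6],
    [0,0,0,0,0,-0.6],
    [0,0,0,0,0,-0.6],
    [0,0,0,0,0,-0.6],
    [0,0,0,0,0,0]
  ]
}}

```text
time: 11.62
ee_pos: [0.5402, -0.1813, 0.0659]
eef_rot: [0.015, 1.0, -0.0, 0.001]
force: [0.5, 1.3, 7.8]
width: 0.465
finger_force: 60.3
```

```bash
python3 - <<'E'
from h import *
from cell import read_camera
plan(.5396,-.1812,.0658,178.4)
c=read_camera("side"); np.savez("side2.npz",**c)
cv2.imwrite("pics/c.png",cv2.resize(c["color"][70:230,320:440,::-1],None,fx=3.7,fy=3.7,interpolation=cv2.INTER_CUBIC))
E
```

```text
t 11.6167 pos [ 0.5402 -0.1813  0.0659] xang 178.26 zax [ 0.0025 -0.001  -1.    ]
shift cm [0.06 0.01 0.  ] turn [-0.01  0.02 -0.02]
F [0.49 1.26 7.76] tq [ 0.142 -0.023  0.023] w 0.46529917786516223 ff 60.333316668402404 q [-0.502  0.251  1.951  0.     0.937 -2.043]
```

View pics/c.png

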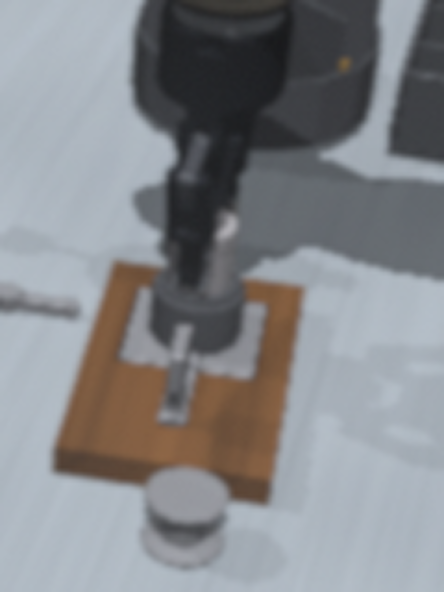

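The gripper, at about (200,240), has turned about 83° with the cap. The plate and turnbutton at (180,370) haven't moved. I'll lift gently and watch the force.

Emit:
{"api": "servo_tool", "payload": {
  "steps": [
    [0,0,-0.2,0,0,0],
    [0,0,-0.2,0,0,0],
    [0,0,-0.2,0,0,0],
    [0,0,-0.2,0,0,0],
    [0,0,-0.2,0,0,0],
    [0,0,0,0,0,0],
    [0,0,0,0,0,0]
  ]
}}

```text
time: 12.25
ee_pos: [0.538, -0.1803, 0.0733]
eef_rot: [0.016, 1.0, 0.001, -0.001]
force: [-0.5, -0.3, 2.1]
width: 0.469
finger_force: 60.3
```

Emit:
{"api": "servo_tool", "payload": {
  "steps": [
    [0,0,-0.2,0,0,0],
    [0,0,-0.2,0,0,0],
    [0,0,-0.2,0,0,0],
    [0,0,0,0,0,0]
  ]
}}

```text
time: 12.58
ee_pos: [0.539, -0.1809, 0.0805]
eef_rot: [0.016, 1.0, 0.0, -0.0]
force: [0.2, 0.3, -0.2]
width: 0.462
finger_force: 60.3
```

Emit:
{"api": "servo_tool", "payload": {
  "steps": [
    [0,0,-0.6,0,0,0],
    [0,0,-0.8,0,0,0],
    [0,0,-0.8,0,0,0],
    [0,0,-0.8,0,0,0],
    [0,0,-0.8,0,0,0],
    [0,0,-0.8,0,0,0],
    [0,0,-0.4,0,0,0],
    [0,0,0,0,0,0]
  ]
}}

```text
time: 13.25
ee_pos: [0.5399, -0.1813, 0.1321]
eef_rot: [0.016, 1.0, -0.001, 0.001]
force: [0.6, -0.1, -0.1]
width: 0.467
finger_force: 60.3
```

Emit:
{"api": "servo_tool", "payload": {
  "steps": [
    [0,0,0,0,0,0],
    [0,0,0,0,0,0],
    [0,0,0,0,0,0],
    [0,0,0,0,0,0]
  ]
}}

```text
time: 13.58
ee_pos: [0.5387, -0.1807, 0.1297]
eef_rot: [0.016, 1.0, 0.0, -0.001]
force: [-0.1, 0.1, -0.2]
width: 0.467
finger_force: 60.3
```

```bash
python3 - <<'E'
from h import *
from cell import read_camera
plan(.539,-.1805,.130,178.4)
c=read_camera("side"); np.savez("side3.npz",**c); P=cloud(c); Z=P[...,2]
r=np.linalg.norm(P[...,:2]-[.53,-.0864],axis=-1); k=(r<.024)&(Z>.06)&(Z<.085)
w=P[k][:,:2]; d=np.linalg.svd(w-w.mean(0))[2][0]; print("wing",(np.arctan2(d[1],d[0])-.0965)%np.pi)
cv2.imwrite("pics/d.png",cv2.resize(c["color"][70:230,320:440,::-1],None,fx=3.7,fy=3.7,interpolation=cv2.INTER_CUBIC))
E
```

```text
t 13.5833 pos [ 0.5387 -0.1807  0.1297] xang 178.14 zax [-1.1e-03  6.0e-04 -1.0e+00]
shift cm [-0.03  0.02 -0.03] turn [ 0.01 -0.01 -0.04]
F [-0.08  0.09 -0.16] tq [-0.014  0.009  0.003] w 0.4668086378588475 ff 60.284402451943606 q [-0.502  0.16   1.923  0.     1.06  -2.04 ]
wing 1.5306982840247798
```

View pics/d.png

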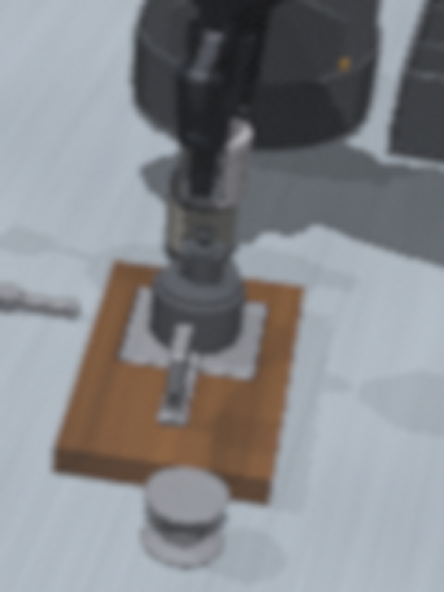

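The cap, at (238,160), is gripped clear above the bare neck at (203,265). The bottle is still seated and the turnbutton at (180,365) is still across. I'll let the arm settle and hand in.

Emit:
{"api": "servo_tool", "payload": {
  "steps": [
    [0,0,0,0,0,0],
    [0,0,0,0,0,0],
    [0,0,0,0,0,0],
    [0,0,0,0,0,0],
    [0,0,0,0,0,0],
    [0,0,0,0,0,0],
    [0,0,0,0,0,0],
    [0,0,0,0,0,0]
  ]
}}

```text
time: 14.3
ee_pos: [0.5391, -0.1809, 0.1304]
eef_rot: [0.016, 1.0, -0.0, 0.0]
force: [0.4, 0.2, 0.2]
width: 0.464
finger_force: 60.3
```

```bash
python3 -c "from cell import hand_in;print(hand_in())"
```

```text
the job is handed in; nothing more can be done
None
```

I handed the job in at 14.3 s: the turnbutton lies across the foot plate (measured about 1.53–1.54 rad), and the cap, twisted free about 83°, is held still about 3 cm straight above the seated bottle; no verdict came back.

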